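Set the slab roller's thickness with its knurled wheel

TASK

Set the thickness on the green bench slab roller: with a fingertip on top of the knurled steel adjuster wheel, roll it, in as many light strokes as it takes, until the roller has come down and the yellow pointer lines up with the red marker on the scale. Nothing is gripped or lifted: touch only the wheel, leave the red marker, roller, crank and everything else on the bench where they are, and finish with the hand clear.

Things in the scene. Friction and masses are not known exactly. Their poses are not given: they have to be found in the camera images.
- slab_roller: Green steel bench slab roller, fixed. Plywood bed 380 (x) x 310 (y) mm, top 45 mm above the bench; end frames at y = +-180 mm; across the top a green cross-beam of two rails along y, 440 mm long, x -40 to +40 mm, top 185 mm above the bench. Origin: middle of its footprint at bench level; x away from the robot, y along the roller to the left (yaw up to 0.3 rad either way), z up.
- adjuster: Knurled steel adjuster wheel, radius 34 mm, 26 mm wide, in a green fork on the robot's side of the cross-beam, right of its middle. Origin: wheel centre, at x -60.5, y -85, z 169 mm in the slab roller's frame; axle along the machine's x. Turns 8.3 rad from open to closed, at about 0.07 N m (2 N at the rim), and stays where left. Drawing its top to the left (machine +y) closes the roller.
- wheel_top (a point): Top of the wheel's rim, fixed on the machine 34 mm straight above the wheel's centre, 203 mm above the bench: the place for the fingertip. The highest thing near it: the fork's round cheeks on both faces (40 mm over all) end 7 mm below it, the cowl plates at 39 mm to its left and right 23 mm below. A fingertip pressed on with 5 to 10 N and drawn level along y carries the rim with it, with little slip; over 45 N is too hard.
- pointer_tip (a point): Tip of the yellow pointer (3 mm wide at the tip, 10 mm behind) on the steel draw-bar in the slot of the cross-beam, 190 mm above the bench, x = 34.5 mm in the machine's frame. Moves along the machine's y with the top of the wheel, in the same direction, 6.0 mm per radian of the wheel. Starts 16 to 36 mm right (-y) of the red marker.
- mark_tip (a point): Tip of the red marker (a 3 mm wide red finger on a 14 mm wide red block riding stiffly on a rod at the far side of the cross-beam), 190 mm above the bench, x = 34.5 mm in the machine's frame. It marks the thickness wanted: yellow and red tips meet end to end when their y is equal in the machine's frame. Its axes are the machine's.
- roller_low (a point): Lowest line of the steel roller (70 mm diameter, 300 mm long), at its middle; its height above the bed top (45 mm above the bench) is the gap, 24 mm with the wheel fully open, 2.4 mm less per radian of the wheel.
- roller: The steel roller with its grey bearing blocks and shaft; origin on its axis, at mid length. It only goes up and down.
- drawbar: The steel draw-bar in the slot of the cross-beam, with the yellow pointer; its frame is the slab roller's, shifted along y as the wheel turns.
- marker: The red marker; origin at bench level under it, on the machine's x = 0 line.
- crank: The crank with a dark wooden handle on the left end of the roller shaft, standing about upright, 90 mm long, reaching to about 200 mm above the bench and to 325 mm left of the machine's middle. Origin on the shaft.
- rib: Wooden rib, 52 x 85 x 6 mm, lying loose on the bed on the robot's side. Origin under its middle.
- gauge_stick: Wooden thickness stick, 25 x 260 x 10 mm, lying loose on the bed beyond the roller. Origin under its middle.
- bowl: Pink-beige bisque bowl, 124 mm across, 55 mm high, loose. Origin under its middle.
- tumbler: Pale clay tumbler, 72 mm across, 95 mm high, loose. Origin under its middle.
- glaze_jar: Jar with a pink band and white lid, 72 mm across, 95 mm high, loose. Origin under its middle.
- rolling_pin: Small wooden rolling pin, 250 mm long with its handles, 40 mm thick, lying along its own y. Origin under its middle, at bench level.
- wooden_knife: Dark wooden modelling knife, 170 mm long along its own y, 14 mm wide, 10 mm thick, lying loose on the bed just beyond the roller. Origin under its middle.

How it is judged:
At the end, for the whole second after the job is handed in: The yellow pointer's tip stands level with the red marker along the scale, within 2.5 mm either way (1 mm of clay thickness), the wheel is at rest, and the loose things are within 12 mm of where they stood (y of pointer_tip in the frame of mark_tip between -0.0025 and 0.0025 m and angular speed of adjuster below 0.05 rad/s and distance of each of rib, gauge_stick, bowl, tumbler, glaze_jar, rolling_pin, wooden_knife from where it was at the start of the episode below 0.012 m); the robot touches nothing.
It fails at once if the wheel is pressed or squeezed with more than 45 N (contact force between the fingers and adjuster above 45 N).
It fails at once if the roller, the crank or the draw-bar with its pointer is pushed directly (more than 2 N) instead of being moved by the wheel (contact force between any of the fingers, the arm and roller above 2 N or contact force between any of the fingers, the arm and crank above 2 N or contact force between any of the fingers, the arm and drawbar above 2 N).
It fails at once if the red marker is touched (more than 2 N) or shifted along its rod by more than 2 mm (contact force between any of the fingers, the arm and marker above 2 N or distance of marker from where it was at the start of the episode above 0.002 m).
It fails at once if a loose thing is lifted, carried or shoved more than 12 mm (distance of any of rib, gauge_stick, bowl, tumbler, glaze_jar, rolling_pin, wooden_knife from where it was at the start of the episode above 0.012 m).
It also fails if it takes over 67 s, if anything falls off the work surface, if the arm or the gripper's body presses on something with over 40 N, if the wrist force passes 120 N, or if a joint passes its speed limit or range.

ROBOT

A 6-joint arm with a two-finger parallel gripper is mounted at the origin on the work surface. World frame = base frame: x ahead of the robot, y to its left, z up, the work surface at z = 0. Lengths are in m, angles in rad, forces in N, time in s.
With the tool pointing down it reaches from about 0.425 to 0.95 m from the base axis. Payload 3.5 kg.
Tool frame: the origin (TCP) lies midway between the tips of the shut fingers; the grasp point (between the pads) lies 19 mm behind it; z points along the fingers, y is the line along which they close (so a half turn about z gives the same grasp; the last joint's range is limited). The gripper opens to 85 mm and grips with 20 to 120 N. Pads are 22 mm wide; open, the fingers measure 114 mm over their backs; the gripper's body (76 mm by 85 mm) begins 54 mm behind the grasp point. The pads swing forward as they close: fully open they stand 13 mm farther back than shut.
Start: joints at [1.139, 0.286, 1.577, -0, 1.279, -0.15], TCP at [0.188, 0.648, 0.231] pointing down, gripper open.
Joint ranges: [-2.77, 2.77], [-0.9, 2.22], [0.21, 2.48], [-1.53, 4.67], [0.24, 2.81], [-2.84, 2.84]. Speed limits (rad/s): [2.79, 2.79, 3.14, 3.14, 3.14, 3.14].

INTERFACE

Orientations are given as a 3x3 rotation matrix whose columns are the frame's x, y, z axes.
In Python, from rig import bot, viewer, spot_in, trace gives the robot as it stands.
- The arm moves only by the tool drive_tool, never from a script. Its arguments are lists of equal length, an entry for each row: "turn": the turn, a rotation vector about the tool's x, y, z in rad, a list of three; "translation": the shift along the tool's x, y, z in m, a list of three; "gripper": the opening, from 0 (shut) to 1 (fully open). In form: {"turn": [[wx, wy, wz], ...], "translation": [[tx, ty, tz], ...], "gripper": [gripper, ...]}. A call has 1 to 5 rows; each row is the pose to reach, as a shift and turn from the pose commanded when the call began, along the tool's axes at that moment; what a row does not reach only later rows make up. A row lasts 1/10 s, in which the tool goes at most 50 mm and 8.59 degrees, less where a joint would pass 70% of its speed; a pose out of reach is approached as far as the arm can. A call with a gripper value outside its range is refused whole. The fingers move at their own pace and stop on an object; the grip force is fixed at half the most. Time passes only in rows, so rows that repeat a pose let the fingers close. It gives the time, the measured TCP pose, the force, the opening and the grip force at its end, in the units of the state.
- bot.state(): the state, without advancing time (a new reading comes with each control period).
- viewer.get_image(name): name is "scene" or "top" or "wrist"; returns (picture, depth): 420x560x3 uint8, red, green, blue; 420x560 float32, m along the optical axis (not along the pixel's ray), 0 where there is no reading.
- viewer.camera_model(name): a dict with "fx", "fy", "cx", "cy" (pixels), "dist_coeffs" ([k1, k2, p1, p2, k3] as OpenCV has them; the pictures are not rectified), "rvec" (rotation vector, rad) and "tvec" (3), from world to camera coordinates, as OpenCV has them. Camera axes: x right, y down, z forward; pixel columns grow to the right and rows downward; lengths in m; the calibration is good to about 2 mm. A picture is of the moment at which its call begins: read the wrist's pose just before it. camera_model takes no time and is no camera call; for the wrist camera it gives the pose at the moment of the call.
- bot.sign_off(): hands the job in; it is judged then, once.
Trained networks look in the newest picture that a camera, given by its name, has taken for a name from the list of things; names that differ only in an ending like _2 or _b are one class to them, and where a whole thing is asked for, a point or a joint stands for the part that bears it (a point fixed in the world has none). Each returns a list of dicts, best first, with "score" (0 to 1); they miss things now and then, are a little off and sometimes report something else, mostly with a low value. They report only what shows in the picture. A call takes as long as a camera call.
- spot_in(camera, target): "rect" ([centre column, centre row, width, height] in pixels, round what is visible of it).
- trace(camera, target): "mask" (420x560 bool, what is visible of it) and "rect" ([centre column, centre row, width, height] in pixels, round what is visible of it).
The state is a dict: "t": time; "joints": joint angles; "qd": joint speeds; "tau": joint torques, N m; "eef_pos": TCP position; "ee_rot": TCP orientation; "wrist_force": force on the tool from outside, world axes, zero at the start; "moment": the same for the moment, N m; "opening": finger opening in m; "gripper_force": force on a finger pad.
Only numpy, scipy, OpenCV 4.12 (cv2) and the standard library are available. Lean on these libraries where they do the work, as an engineer would, in place of code of your own. Each camera call takes 0.05 s, during which the arm holds its last target. There are 200 camera calls.

## Working session

There is one attempt and no reset: what is moved stays moved. The work goes in short steps, Python scripts to look and compute and a tool call to move; the robot and the scene stay as the last step left them, time stands still between calls to the robot, and variables do not carry over. Pictures are saved under pics/ and viewed, at most 10 in all, crops included, and the job is handed in when it is done.

Besides the shell and the picture viewer there is one more tool, called after "Request:" as a command line: name --argument value ..., lists and objects as JSON in quotes. drive_tool: Moves the arm, as the interface text tells. Its arguments: {"type":"object","properties":{"turn":{"type":"array"},"translation":{"type":"array"},"gripper":{"type":"array"}},"required":["turn","translation","gripper"]}

```bash
mkdir -p pics; ls
cat > h.py <<'E'
import numpy as np, cv2
from rig import bot, viewer, spot_in, trace
def cam(n):
    m=viewer.camera_model(n); R=cv2.Rodrigues(np.array(m['rvec'],float))[0]; t=np.array(m['tvec'],float).ravel()
    K=np.array([[m['fx'],0,m['cx']],[0,m['fy'],m['cy']],[0,0,1.]]); return K,np.array(m['dist_coeffs'],float),R,t
def at_z(c,uv,z):
    "pixels -> world points at height z"
    K,d,R,t=c; p=cv2.undistortPoints(np.array(uv,float).reshape(-1,1,2),K,d).reshape(-1,2)
    r=np.c_[p,np.ones(len(p))]@R; o=-R.T@t; return o+r*((z-o[2])/r[:,2])[:,None]
def deproj(c,uv,dep):
    K,d,R,t=c; p=cv2.undistortPoints(np.array(uv,float).reshape(-1,1,2),K,d).reshape(-1,2)
    return (np.c_[p,np.ones(len(p))]*np.array(dep)[:,None]-t)@R
def save(n,im): cv2.imwrite('pics/'+n,cv2.cvtColor(im,cv2.COLOR_RGB2BGR))
def proj(c,P):
    K,d,R,t=c; return cv2.projectPoints(np.array(P,float).reshape(-1,3),cv2.Rodrigues(R)[0],t,K,d)[0].reshape(-1,2)
E
python3 - <<'E'
from h import *
for n in('top','scene'):
    im,d=viewer.get_image(n); save(n+'0.png',im); np.save(n+'_d.npy',d)
    c=cam(n); print(n,-c[2].T@c[3],c[0][0,0])
    for k in('adjuster','pointer_tip','mark_tip','slab_roller','marker','drawbar'):
        print(k,[(np.round(r['rect']),round(r['score'],2)) for r in spot_in(n,k)[:2]])
s=bot.state(); print(s['t'],s['ee_rot'],s['wrist_force'])
E
```

```text
pics
top [0.48379983 0.03136627 1.60865554] 533.471045003719
adjuster [(array([306., 235.,  28.,  14.]), 0.82)]
pointer_tip [(array([277., 218., 168.,  39.]), 0.62)]
mark_tip [(array([256., 222., 205., 150.]), 0.61)]
slab_roller [(array([256., 222., 202., 149.]), 0.88), (array([442., 278.,  88.,  14.]), 0.43)]
marker []
drawbar [(array([276., 218., 164.,  38.]), 0.88)]
scene [0.89415109 0.514701   1.02393239] 408.656167968798
adjuster [(array([281., 181.,  19.,  18.]), 0.56)]
pointer_tip [(array([293., 214., 130., 109.]), 0.97)]
mark_tip [(array([290., 241.,   6.,   8.]), 0.43)]
slab_roller [(array([304., 247., 206., 175.]), 0.89)]
marker [(array([292., 237.,   6.,  12.]), 0.47), (array([292., 217., 135., 111.]), 0.36)]
drawbar [(array([289., 216., 132., 109.]), 0.85)]
0.7 [[-9.60555188e-01  2.78089430e-01  1.87153695e-05]
 [ 2.78089430e-01  9.60555181e-01  1.15292445e-04]
 [ 1.40844651e-05  1.15949302e-04 -9.99999993e-01]] [ 0.0249037  -0.24466839  0.35652298]
```

View pics/top0.png

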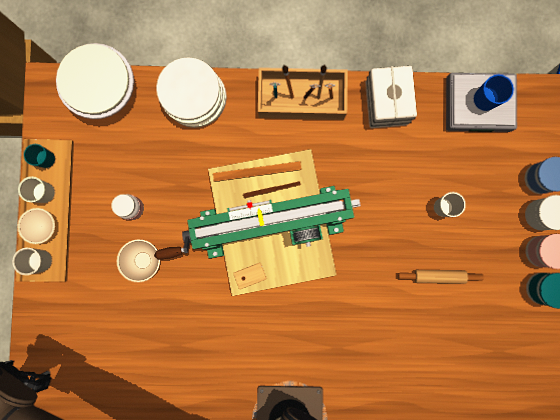

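View pics/scene0.png

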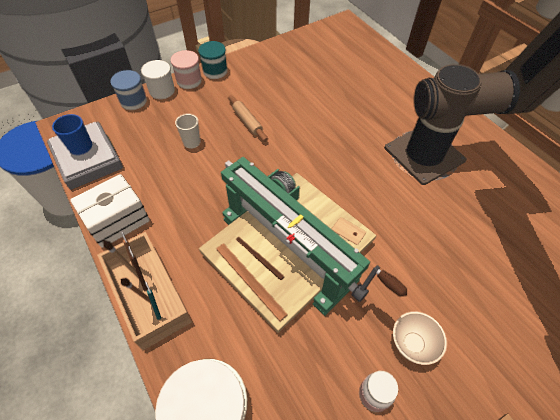

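The top picture shows the green machine centred near (268,222), yawed about 9°. The wheel is at (306,235), the yellow pointer at about (261,215) and the red marker at (250,205). The tumbler and rolling pin are to the right, the bowl and jar to the left.

```bash
cat >> h.py <<'E'
def colour(im,name):
    h,s,v=[a.astype(int) for a in cv2.split(cv2.cvtColor(im,cv2.COLOR_RGB2HSV))]
    return {'red':((h<6)|(h>174))&(s>190)&(v>110),'yel':(h>24)&(h<34)&(s>190)&(v>150),'grn':(h>60)&(h<90)&(s>100)}[name]
E
python3 - <<'E'
from h import *
c=cam('top'); im,d=viewer.get_image('top')
roi=np.zeros(d.shape,bool); roi[140:300,180:370]=1
v,u=np.nonzero(roi&(d>0)); P=deproj(c,np.c_[u,v],d[v,u])
g=colour(im,'grn')[v,u]
beam=(P[:,2]>.172)&(P[:,2]<.198)&g
print(beam.sum(),np.median(P[beam,2]))
r=cv2.minAreaRect((P[beam,:2]*1000).astype(np.float32)); print('beam',r)
bed=(P[:,2]>.035)&(P[:,2]<.056)&~g
r=cv2.minAreaRect((P[bed,:2]*1000).astype(np.float32)); print('bed',r)
for n in('red','yel'):
    m=colour(im,n)&roi; vv,uu=np.nonzero(m); print(n,m.sum(),np.c_[uu,vv].tolist())
for o in trace('top','adjuster')[:1]:
    m=o['mask']; vv,uu=np.nonzero(m); Q=deproj(c,np.c_[uu,vv],d[vv,uu]); print('adj',np.median(Q,0),Q[:,2].max())
x0,y0,x1,y1=185,145,365,300
save('crop.png',cv2.resize(im[y0:y1,x0:x1],None,fx=4,fy=3.8,interpolation=cv2.INTER_CUBIC)[:600])
E
```

```text
2694 0.1852718730804523
beam ((563.457763671875, 63.10955810546875), (125.8495101928711, 438.6098327636719), 9.481718063354492)
bed ((577.4906616210938, 66.17692565917969), (380.7013244628906, 403.5934143066406), 12.262063980102539)
red 23 [[250, 202], [247, 203], [248, 203], [249, 203], [250, 203], [251, 203], [247, 204], [248, 204], [249, 204], [250, 204], [251, 204], [248, 205], [249, 205], [250, 205], [251, 205], [248, 206], [249, 206], [250, 206], [251, 206], [252, 206], [248, 207], [249, 207], [250, 207]]
yel 66 [[258, 209], [259, 209], [258, 210], [259, 210], [260, 210], [258, 211], [259, 211], [260, 211], [261, 211], [258, 212], [259, 212], [260, 212], [261, 212], [258, 213], [259, 213], [260, 213], [258, 214], [259, 214], [260, 214], [261, 214], [258, 215], [259, 215], [260, 215], [261, 215], [258, 216], [259, 216], [260, 216], [261, 216], [262, 216], [258, 217], [259, 217], [260, 217], [261, 217], [262, 217], [259, 218], [260, 218], [261, 218], [262, 218], [259, 219], [260, 219], [261, 219], [262, 219], [259, 220], [260, 220], [261, 220], [262, 220], [259, 221], [260, 221], [261, 221], [262, 221], [263, 221], [260, 222], [261, 222], [262, 222], [263, 222], [260, 223], [261, 223], [262, 223], [263, 223], [260, 224], [261, 224], [262, 224], [263, 224], [260, 225], [261, 225], [262, 225]]
adj [ 0.53596199 -0.02982691  0.19766007] 0.21221946391761665
```

Request:
drive_tool --turn '[[0, 0, 0], [0, 0, -0.1], [0, 0, -0.2], [0, 0, -0.3], [0, 0, -0.447]]' --translation '[[0, 0, -0.05], [-0.03, -0.03, -0.09], [-0.06, -0.06, -0.09], [-0.09, -0.09, -0.09], [-0.12, -0.125, -0.09]]' --gripper '[0, 0, 0, 0, 0]'

```text
t: 1.3
eef_pos: [0.2689, 0.4938, 0.3222]
ee_rot: [[-0.985, -0.17, 0.001], [-0.17, 0.985, 0.001], [-0.002, 0.001, -1.0]]
wrist_force: [0.8, 0.8, 0.3]
opening: 0.0124
gripper_force: 0.0
```

Request:
drive_tool --turn '[[0, 0, 0], [0, 0, 0], [0, 0, 0], [0, 0, 0], [0, 0, 0]]' --translation '[[-0.015, -0.046, 0], [-0.03, -0.092, 0], [-0.045, -0.138, 0], [-0.06, -0.184, 0], [-0.075, -0.23, 0]]' --gripper '[0, 0, 0, 0, 0]'

```text
t: 1.8
eef_pos: [0.3804, 0.2787, 0.3217]
ee_rot: [[-0.986, -0.165, 0.001], [-0.165, 0.986, 0.0], [-0.001, 0.0, -1.0]]
wrist_force: [2.0, -0.1, -0.2]
opening: -0.0004
gripper_force: 0.0
```

Request:
drive_tool --turn '[[0, 0, 0], [0, 0, 0], [0, 0, 0], [0, 0, 0], [0, 0, 0]]' --translation '[[-0.015, -0.046, 0], [-0.03, -0.092, 0], [-0.045, -0.138, 0], [-0.06, -0.184, 0], [-0.075, -0.23, 0]]' --gripper '[0, 0, 0, 0, 0]'

```text
t: 2.3
eef_pos: [0.4923, 0.0639, 0.3218]
ee_rot: [[-0.986, -0.164, 0.001], [-0.164, 0.986, 0.0], [-0.001, -0.0, -1.0]]
wrist_force: [0.1, 0.8, -0.2]
opening: -0.0001
gripper_force: 0.0
```

Request:
drive_tool --turn '[[0, 0, 0], [0, 0, 0], [0, 0, 0], [0, 0, 0], [0, 0, 0]]' --translation '[[-0.013, -0.046, 0], [-0.028, -0.09, 0], [-0.028, -0.099, 0], [-0.028, -0.099, 0], [-0.028, -0.099, 0]]' --gripper '[0, 0, 0, 0, 0]'

```text
t: 2.8
eef_pos: [0.5353, -0.0264, 0.3213]
ee_rot: [[-0.986, -0.165, -0.0], [-0.165, 0.986, 0.001], [0.0, 0.001, -1.0]]
wrist_force: [0.1, 0.1, -2.0]
opening: 0.0001
gripper_force: 0.0
```

Run:
```python
from h import *
s=bot.state(); print(s['t'],s['eef_pos'],s['ee_rot'],s['wrist_force'],s['opening'])
c=cam('wrist'); im,d=viewer.get_image('wrist'); save('w0.png',im)
print(-c[2].T@c[3],c[0][0,0])
for k in('adjuster','pointer_tip','mark_tip','marker'):
    print(k,[(np.round(r['rect']),round(r['score'],2)) for r in spot_in('wrist',k)[:2]])
O=np.array([.586,.067]);a=.1655;R=np.array([[np.cos(a),-np.sin(a)],[np.sin(a),np.cos(a)]])
for q in ([-.0605,-.085,.203],[.0345,0,.19],[.04,.22,.185],[.04,-.22,.185]):
    w=np.r_[O+R@q[:2],q[2]]; print(q,w,proj(c,w))
```

```text
2.8 [ 0.53529048 -0.02640437  0.32130718] [[-9.86331590e-01 -1.64772254e-01 -3.15408044e-04]
 [-1.64772436e-01  9.86331374e-01  6.81921163e-04]
 [ 1.98735163e-04  7.24570937e-04 -9.99999718e-01]] [ 0.09356019  0.14088261 -2.00116105] 0.00013508654857046442
[ 0.45591281 -0.03936968  0.46335578] 359.8407086785066
adjuster [(array([271., 191.,  78.,  42.]), 0.59)]
pointer_tip [(array([331., 260., 458.,  60.]), 0.72)]
mark_tip [(array([424., 299.,  21.,  19.]), 0.73)]
marker [(array([422., 300.,  23.,  20.]), 0.67)]
[-0.0605, -0.085, 0.203] [ 0.54033003 -0.02680567  0.203     ] [[276.60437835 207.07692919]]
[0.0345, 0, 0.19] [0.6200286  0.07268372 0.19      ] [[372.6154949  304.22108609]]
[0.04, 0.22, 0.185] [0.58920943 0.29058376 0.185     ] [[591.87683713 299.90403696]]
[0.04, -0.22, 0.185] [ 0.66169746 -0.14340412  0.185     ] [[129.15675777 305.42399291]]
```

View pics/w0.png

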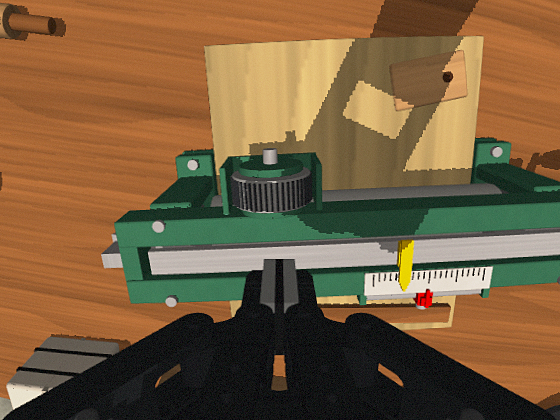

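The wheel's knurled rim spans columns 231–313 and rows 172–213. The fork cheek with the axle knob sits above it, the yellow pointer tip is near (405,290), the red finger near (424,295), and the shut fingers are at (280,260). Next I'll refine the wheel top from depth and fit the tips.

```bash
cat >> h.py <<'E'
A=.1655; U=np.array([np.cos(A),np.sin(A)]); V=np.array([-np.sin(A),np.cos(A)])
def gap(n='wrist',im=None):
    "machine-frame x,y ranges of yellow and red pixels"
    c=cam(n)
    if im is None: im,_=viewer.get_image(n)
    out={}
    for k in('yel','red'):
        m=colour(im,k); v,u=np.nonzero(m); P=at_z(c,np.c_[u,v],.19)[:,:2]
        O=np.array([.586,.067]); q=np.c_[(P-O)@U,(P-O)@V]*1000
        q=q[(abs(q[:,0])<70)&(abs(q[:,1])<150)]; out[k]=q
    return out
def prof(q):
    for a in range(-10,56,3):
        r=q[(q[:,0]>=a)&(q[:,0]<a+3)]
        if len(r): print(a,len(r),np.round([r[:,1].min(),r[:,1].max(),r[:,1].mean()],1))
E
python3 - <<'E'
from h import *
c=cam('wrist'); im,d=viewer.get_image('wrist')
v,u=np.mgrid[140:225,220:325].reshape(2,-1); P=deproj(c,np.c_[u,v],d[v,u])
O=np.array([.586,.067]); q=np.c_[(P[:,:2]-O)@U,(P[:,:2]-O)@V]*1000
for z in(.190,.196,.199): 
    m=(P[:,2]>z)&(P[:,2]<.215); print(z,m.sum(),q[m].min(0),q[m].max(0),q[m].mean(0),P[m,2].max())
# circle fit y,z of wheel points
m=(P[:,2]>.185)&(P[:,2]<.215)&~colour(im,'grn')[v,u]
X=np.c_[q[m,1],P[m,2]*1000]; s=np.linalg.lstsq(np.c_[2*X,np.ones(len(X))],(X**2).sum(1),rcond=None)[0]
print('circle',s[:2],np.sqrt(s[2]+s[0]**2+s[1]**2),len(X))
# beam edges in machine frame
v,u=np.mgrid[200:310:1,90:560].reshape(2,-1); P=deproj(c,np.c_[u,v],d[v,u]); q=np.c_[(P[:,:2]-O)@U,(P[:,:2]-O)@V]*1000
b=(P[:,2]>.175)&(P[:,2]<.195)&colour(im,'grn')[v,u]; print('beam',np.percentile(q[b],[1,99],axis=0),np.median(P[b,2]))
g=gap('wrist',im)
for k in g: print(k); prof(g[k])
E
```

```text
0.19 2757 [ -88.67846247 -116.63253538] [-47.40751486 -62.86697425] [-69.66021284 -89.91315634] 0.2037109655064336
0.196 1571 [ -86.77253842 -110.56528008] [-49.57690286 -68.89579253] [-68.9296013  -89.88087932] 0.2037109655064336
0.199 1075 [ -81.29900695 -107.0590576 ] [-54.91462667 -72.23082298] [-68.50437066 -89.783156  ] 0.2037109655064336
circle [-89.89865568 172.29293228] 29.488684984743422 2527
beam [[ -57.32541303 -218.57211524]
 [  33.35744325  167.20893771]] 0.18424529735017342
yel
-10 39 [18.2 29.7 24. ]
-7 38 [18.5 30.  24.5]
-4 44 [18.8 30.2 24.9]
-1 35 [20.3 29.9 25.4]
2 33 [20.4 29.5 25. ]
5 33 [20.8 29.9 25.3]
8 33 [21.1 30.2 25.7]
11 27 [21.5 29.5 25.4]
14 20 [22.7 29.  25.7]
17 13 [24.  27.7 25.9]
20 3 [25.2 27.  26.1]
red
20 9 [46.9 49.  47.9]
23 35 [39.3 52.1 45.4]
26 29 [39.6 52.4 46.2]
29 39 [40.  52.7 46.6]
32 39 [39.6 52.6 46.5]
35 29 [40.7 52.9 47.6]
38 3 [48.5 50.4 49.5]
```

Run:
```python
from h import *
from scipy.optimize import minimize
for n in('top','wrist'):
    c=cam(n); im,d=viewer.get_image(n)
    v,u=np.mgrid[140:310,90:560].reshape(2,-1) if n=='wrist' else np.mgrid[180:270,180:370].reshape(2,-1)
    P=deproj(c,np.c_[u,v],d[v,u]); ok=(d[v,u]>0)&(P[:,2]>.178)&(P[:,2]<.192)&colour(im,'grn')[v,u]
    Q=P[ok,:2]
    # robust yaw: sharpness of the x-histogram of the rails
    best=max(np.arange(.1,.3,.0025),key=lambda a:(np.histogram(Q@[np.cos(a),np.sin(a)],np.arange(.3,.9,.002))[0].astype(float)**2).sum())
    # edge fit: far edge of beam (max x per y-bin)
    a=best; x=Q@[np.cos(a),np.sin(a)]; y=Q@[-np.sin(a),np.cos(a)]
    b=np.arange(np.percentile(y,3),np.percentile(y,97),.01); e=[(t+.005,np.percentile(x[(y>=t)&(y<t+.01)],97)) for t in b if ((y>=t)&(y<t+.01)).sum()>5]
    e=np.array(e); p=np.polyfit(e[:,0],e[:,1],1)
    for _ in range(4):
        r=abs(np.polyval(p,e[:,0])-e[:,1]); k=r<=np.median(r)*2.5; p=np.polyfit(e[k,0],e[k,1],1)
    print(n,'sharp',best,'edge yaw',a-p[0],k.sum(),len(e),'edge x',np.polyval(p,y.mean()),'y range',y.min(),y.max())
c=cam('wrist'); v,u=np.mgrid[140:225,220:325].reshape(2,-1); P=deproj(c,np.c_[u,v],d[v,u]); m=(P[:,2]>.199)&(P[:,2]<.215)
print('wheel world',P[m].mean(0), cv2.minAreaRect((P[m,:2]*1000).astype(np.float32)))
```

```text
top sharp 0.2150000000000001 edge yaw 0.21485587200655124 27 41 edge x 0.6156048021783019 y range -0.2782821345609232 0.16012598518818028
wrist sharp 0.2175000000000001 edge yaw 0.2296864094012631 32 38 edge x 0.6063244189320169 y range -0.2827284355675135 0.11533152403327698
wheel world [ 0.53345178 -0.03286644  0.2008102 ] ((533.8344116210938, -33.070701599121094), (25.968605041503906, 33.76028060913086), 11.904552459716797)
```

Request:
drive_tool --turn '[[0, 0, -0.049], [0, 0, -0.049], [0, 0, -0.049], [0, 0, -0.049], [0, 0, -0.049]]' --translation '[[0.002, -0.018, 0.04], [0.002, -0.018, 0.08], [0.002, -0.018, 0.104], [0.002, -0.018, 0.106], [0.002, -0.018, 0.106]]' --gripper '[0, 0, 0, 0, 0]'

```text
t: 3.7
eef_pos: [0.5367, -0.0451, 0.2155]
ee_rot: [[-0.977, -0.213, -0.0], [-0.213, 0.977, 0.0], [0.0, 0.0, -1.0]]
wrist_force: [0.1, 0.7, -0.5]
opening: -0.0001
gripper_force: 0.0
```

Request:
drive_tool --turn '[[0, 0, 0], [0, 0, 0], [0, 0, 0]]' --translation '[[0, 0, 0.006], [0, 0, 0.009], [0, 0, 0.009]]' --gripper '[0, 0, 0]'

```text
t: 4.0
eef_pos: [0.537, -0.0453, 0.207]
ee_rot: [[-0.977, -0.213, 0.001], [-0.213, 0.977, -0.0], [-0.001, -0.001, -1.0]]
wrist_force: [-0.1, 0.2, -0.4]
opening: 0.0002
gripper_force: 0.0
```

Request:
drive_tool --turn '[[0, 0, 0], [0, 0, 0], [0, 0, 0]]' --translation '[[0, 0.004, 0.002], [0, 0.004, 0.004], [0, 0.004, 0.004]]' --gripper '[0, 0, 0]'

```text
t: 4.3
eef_pos: [0.5361, -0.0411, 0.2029]
ee_rot: [[-0.977, -0.213, 0.001], [-0.213, 0.977, 0.0], [-0.001, -0.0, -1.0]]
wrist_force: [0.0, 1.5, 2.2]
opening: -0.0
gripper_force: 1.1
```

Request:
drive_tool --turn '[[0, 0, 0], [0, 0, 0]]' --translation '[[0, 0, 0.001], [0, 0, 0.001]]' --gripper '[0, 0]'

```text
t: 4.5
eef_pos: [0.5361, -0.0411, 0.2028]
ee_rot: [[-0.977, -0.213, 0.001], [-0.213, 0.977, 0.0], [-0.001, 0.0, -1.0]]
wrist_force: [-2.7, 1.4, 6.4]
opening: 0.0001
gripper_force: 3.0
```

Request:
drive_tool --turn '[[0, 0, 0], [0, 0, 0], [0, 0, 0], [0, 0, 0]]' --translation '[[0, 0.004, 0.0005], [0, 0.009, 0.0005], [0, 0.014, 0.0005], [0, 0.016, 0.0005]]' --gripper '[0, 0, 0, 0]'

```text
t: 4.9
eef_pos: [0.533, -0.0265, 0.2029]
ee_rot: [[-0.977, -0.213, 0.002], [-0.213, 0.977, -0.003], [-0.001, -0.003, -1.0]]
wrist_force: [-2.3, -1.8, 6.2]
opening: 0.0004
gripper_force: 3.3
```

Run:
```python
from h import *
im,_=viewer.get_image('wrist'); g=gap('wrist',im); [prof(g[k]) for k in g]
g=gap('scene'); print('scene');[prof(g[k]) for k in g]
```

```text
Traceback (most recent call last):
  File "h.py", line 26, in gap
    m=colour(im,k); v,u=np.nonzero(m); P=at_z(c,np.c_[u,v],.19)[:,:2]
                                         ~~~~^^^^^^^^^^^^^^^^^^
  File "h.py", line 8, in at_z
    K,d,R,t=c; p=cv2.undistortPoints(np.array(uv,float).reshape(-1,1,2),K,d).reshape(-1,2)
                 ~~~~~~~~~~~~~~~~~~~^^^^^^^^^^^^^^^^^^^^^^^^^^^^^^^^^^^^^^^^
cv2.error: OpenCV(4.12.0) /io/opencv/modules/calib3d/src/undistort.dispatch.cpp:347: error: (-215:Assertion failed) CV_IS_MAT(_src) && CV_IS_MAT(_dst) && (_src->rows == 1 || _src->cols == 1) && (_dst->rows == 1 || _dst->cols == 1) && _src->cols + _src->rows - 1 == _dst->rows + _dst->cols - 1 && (CV_MAT_TYPE(_src->type) == CV_32FC2 || CV_MAT_TYPE(_src->type) == CV_64FC2) && (CV_MAT_TYPE(_dst->type) == CV_32FC2 || CV_MAT_TYPE(_dst->type) == CV_64FC2) in function 'cvUndistortPointsInternal'
```

```bash
sed -i 's/^A=.1655/A=.215/; s/O=np.array(\[.586,.067\])/O=np.array([.5746,.0629])/' h.py
sed -i 's/    for k in(.yel.,.red.):/&\n        if not colour(im,k).any(): continue/' h.py
python3 - <<'E'
from h import *
for n in('scene','top'):
    im,_=viewer.get_image(n); g=gap(n,im); print(n);[prof(g[k]) for k in g]
    if n=='scene': save('s1.png',cv2.resize(im[150:310,200:400],None,fx=4,fy=3.75,interpolation=cv2.INTER_CUBIC))
E
```

```text
scene
38 1 [49.9 49.9 49.9]
44 5 [50.4 57.5 53.9]
47 4 [50.7 59.4 54.6]
50 5 [49.  57.7 53.9]
53 7 [47.4 58.  52.8]
top
-10 4 [26.7 35.  30.8]
-7 5 [26.1 34.5 30.5]
-4 5 [25.6 34.  30.4]
-1 5 [27.7 36.1 32.5]
2 4 [27.2 35.  31.1]
5 4 [26.7 34.5 30.6]
8 5 [25.7 34.  29.2]
11 5 [25.2 33.5 29.1]
14 4 [27.3 35.6 31.6]
17 5 [26.8 35.1 30.7]
20 5 [26.2 34.6 30.6]
23 3 [28.4 34.1 31.1]
26 4 [27.8 33.6 31.2]
29 3 [27.3 32.6 29.9]
32 1 [29.4 29.4 29.4]
41 3 [49.3 54.5 51.9]
44 5 [43.6 54.  48.8]
47 4 [45.7 53.5 49.6]
50 6 [44.7 55.6 49.4]
53 5 [46.8 55.1 50.3]
```

View pics/s1.png

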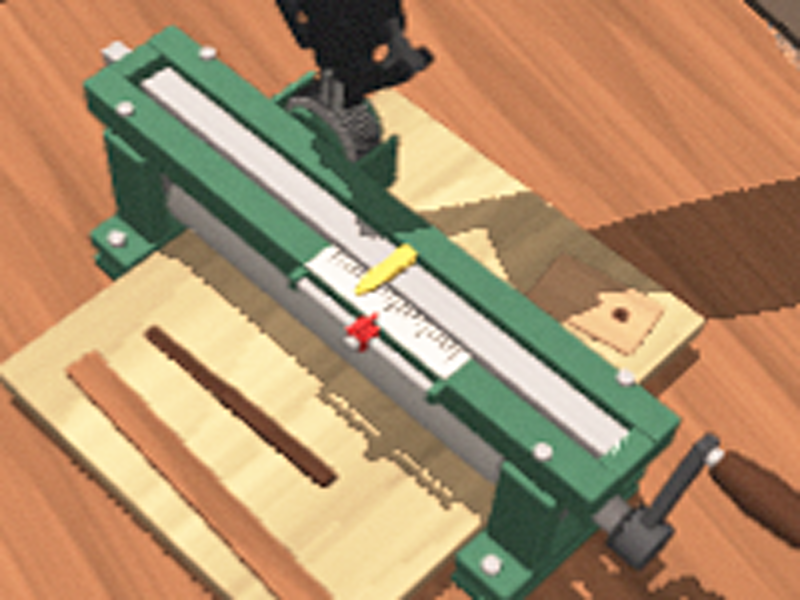

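Request:
drive_tool --turn '[[0, 0, 0], [0, 0, 0], [0, 0, 0], [0, 0, 0], [0, 0, 0]]' --translation '[[0, 0, -0.006], [0, -0.019, -0.006], [0, -0.019, -0.003], [0, -0.019, -0.001], [0, -0.019, 0]]' --gripper '[0, 0, 0, 0, 0]'

```text
t: 5.55
eef_pos: [0.5367, -0.0447, 0.2022]
ee_rot: [[-0.977, -0.213, 0.0], [-0.213, 0.977, -0.002], [0.0, -0.002, -1.0]]
wrist_force: [-3.2, -1.6, 9.1]
opening: -0.0
gripper_force: 4.7
```

Request:
drive_tool --turn '[[0, 0, 0], [0, 0, 0], [0, 0, 0], [0, 0, 0], [0, 0, 0]]' --translation '[[0, 0.004, 0], [0, 0.009, 0], [0, 0.014, 0], [0, 0.019, 0], [0, 0.022, 0]]' --gripper '[0, 0, 0, 0, 0]'

```text
t: 6.05
eef_pos: [0.5319, -0.0227, 0.2025]
ee_rot: [[-0.977, -0.213, 0.001], [-0.213, 0.977, -0.002], [-0.0, -0.002, -1.0]]
wrist_force: [-2.0, -1.8, 6.0]
opening: 0.0001
gripper_force: 3.0
```

```bash
cat > m.py <<'E'
from h import *
im,_=viewer.get_image('top'); g=gap('top',im); y,r=g['yel'],g['red']
f=lambda q,a,b:q[(q[:,0]>a)&(q[:,0]<b),1]
print('top yel',f(y,0,36).mean(),'red',f(r,38,60).mean())
im,_=viewer.get_image('scene'); y=gap('scene',im)
print('scene',{k:np.round(y[k].mean(0),1) for k in y})
E
python3 m.py
```

```text
top yel 34.497857608601905 red 49.842229148694194
scene {'red': array([51.7, 53.9])}
```

Request:
drive_tool --turn '[[0, 0, 0], [0, 0, 0], [0, 0, 0], [0, 0, 0], [0, 0, 0]]' --translation '[[0, 0, -0.006], [0, -0.022, -0.006], [0, -0.022, -0.003], [0, -0.022, -0.001], [0, -0.022, 0]]' --gripper '[0, 0, 0, 0, 0]'

```text
t: 6.65
eef_pos: [0.5366, -0.0444, 0.2022]
ee_rot: [[-0.977, -0.213, -0.0], [-0.213, 0.977, -0.001], [0.0, -0.001, -1.0]]
wrist_force: [-2.7, -1.6, 9.3]
opening: -0.0002
gripper_force: 4.9
```

Request:
drive_tool --turn '[[0, 0, 0], [0, 0, 0], [0, 0, 0], [0, 0, 0], [0, 0, 0]]' --translation '[[0, 0.004, 0], [0, 0.009, 0], [0, 0.014, 0], [0, 0.019, 0], [0, 0.022, 0]]' --gripper '[0, 0, 0, 0, 0]'

```text
t: 7.15
eef_pos: [0.5319, -0.0224, 0.2025]
ee_rot: [[-0.977, -0.213, 0.001], [-0.213, 0.977, -0.001], [-0.0, -0.001, -1.0]]
wrist_force: [-2.7, -2.1, 7.1]
opening: -0.0002
gripper_force: 3.0
```

Request:
drive_tool --turn '[[0, 0, 0], [0, 0, 0], [0, 0, 0], [0, 0, 0], [0, 0, 0]]' --translation '[[0, 0, -0.006], [0, -0.022, -0.006], [0, -0.022, -0.003], [0, -0.022, -0.001], [0, -0.022, 0]]' --gripper '[0, 0, 0, 0, 0]'

```text
t: 7.65
eef_pos: [0.5366, -0.0443, 0.2023]
ee_rot: [[-0.977, -0.213, -0.0], [-0.213, 0.977, -0.001], [0.0, -0.001, -1.0]]
wrist_force: [-4.0, -2.0, 10.4]
opening: -0.0001
gripper_force: 5.0
```

Request:
drive_tool --turn '[[0, 0, 0], [0, 0, 0], [0, 0, 0], [0, 0, 0], [0, 0, 0]]' --translation '[[0, 0.004, 0], [0, 0.009, 0], [0, 0.014, 0], [0, 0.019, 0], [0, 0.022, 0]]' --gripper '[0, 0, 0, 0, 0]'

```text
t: 8.15
eef_pos: [0.5318, -0.0224, 0.2025]
ee_rot: [[-0.977, -0.213, 0.001], [-0.213, 0.977, -0.001], [-0.0, -0.001, -1.0]]
wrist_force: [-2.8, -0.5, 6.4]
opening: -0.0
gripper_force: 3.1
```

Request:
drive_tool --turn '[[0, 0, 0], [0, 0, 0], [0, 0, 0], [0, 0, 0], [0, 0, 0]]' --translation '[[0, 0, -0.006], [0, -0.022, -0.006], [0, -0.022, -0.003], [0, -0.022, -0.001], [0, -0.022, 0]]' --gripper '[0, 0, 0, 0, 0]'

```text
t: 8.65
eef_pos: [0.5365, -0.0443, 0.2023]
ee_rot: [[-0.977, -0.213, -0.0], [-0.213, 0.977, -0.001], [0.0, -0.001, -1.0]]
wrist_force: [-3.0, -1.3, 10.0]
opening: -0.0
gripper_force: 5.1
```

Request:
drive_tool --turn '[[0, 0, 0], [0, 0, 0], [0, 0, 0], [0, 0, 0], [0, 0, 0]]' --translation '[[0, 0.004, 0], [0, 0.009, 0], [0, 0.014, 0], [0, 0.019, 0], [0, 0.022, 0]]' --gripper '[0, 0, 0, 0, 0]'

```text
t: 9.15
eef_pos: [0.5318, -0.0224, 0.2025]
ee_rot: [[-0.977, -0.213, 0.001], [-0.213, 0.977, -0.001], [-0.0, -0.001, -1.0]]
wrist_force: [-2.0, -0.7, 6.5]
opening: -0.0
gripper_force: 3.1
```

```bash
python3 m.py
```

```text
top yel 46.94383759075738 red 49.842229148694194
scene {'red': array([51.7, 53.9])}
```

Request:
drive_tool --turn '[[0, 0, 0], [0, 0, 0], [0, 0, 0], [0, 0, 0], [0, 0, 0]]' --translation '[[0, 0, -0.04], [0, 0.025, -0.08], [0.02, 0.055, -0.1], [0.03, 0.075, -0.1], [0.03, 0.075, -0.1]]' --gripper '[0, 0, 0, 0, 0]'

```text
t: 9.75
eef_pos: [0.4851, 0.0465, 0.3013]
ee_rot: [[-0.976, -0.216, 0.001], [-0.216, 0.976, 0.001], [-0.001, 0.001, -1.0]]
wrist_force: [1.1, 0.3, 0.1]
opening: 0.0002
gripper_force: 0.0
```

```bash
cat > w.py <<'E'
import sys
from h import *
im,_=viewer.get_image('wrist'); g=gap('wrist',im)
for k in g: print(k); prof(g[k])
m=colour(im,'yel')|colour(im,'red'); v,u=np.nonzero(m); cu,cv=int(np.median(u)),int(np.median(v)); print(cu,cv)
save(sys.argv[1],cv2.resize(im[max(cv-45,0):cv+45,max(cu-60,0):cu+60],None,fx=6,fy=6,interpolation=cv2.INTER_CUBIC))
E
python3 w.py w1.png
```

```text
yel
-10 46 [38.4 49.9 43.8]
-7 55 [38.5 50.1 44.7]
-4 41 [38.7 50.2 44.4]
-1 41 [38.8 49.6 44.3]
2 40 [38.9 49.8 44.6]
5 35 [39.9 49.8 44.9]
8 17 [43.3 49.3 47. ]
330 306
```

View pics/w1.png

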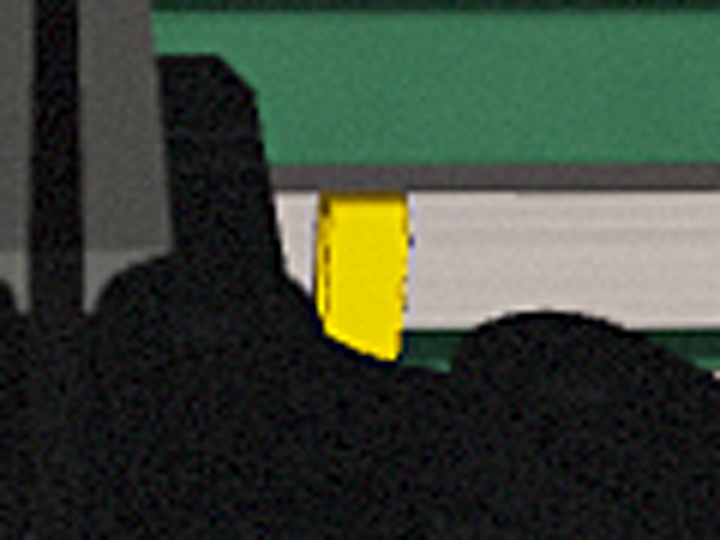

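The gripper hides the tips here: the pointer's root is at about (330,300) and its tip is behind the fingers. I'll move forward 110 mm.

Request:
drive_tool --turn '[[0, 0, 0], [0, 0, 0], [0, 0, 0], [0, 0, 0], [0, 0, 0]]' --translation '[[-0.04, 0, -0.02], [-0.08, 0, -0.02], [-0.11, 0, -0.02], [-0.11, 0, -0.02], [-0.11, 0, -0.02]]' --gripper '[0, 0, 0, 0, 0]'

```text
t: 10.3
eef_pos: [0.594, 0.0671, 0.3185]
ee_rot: [[-0.977, -0.212, -0.004], [-0.212, 0.977, 0.0], [0.004, 0.001, -1.0]]
wrist_force: [0.1, -0.3, 0.3]
opening: 0.0001
gripper_force: 0.0
```

```bash
python3 w.py w2.png
```

```text
red
35 12 [48.  50.5 49.2]
38 48 [41.7 54.7 48.2]
41 56 [41.8 54.9 48.4]
44 46 [41.9 54.2 48.2]
47 62 [42.  54.4 48.3]
50 35 [42.2 54.5 48.3]
338 227
```

View pics/w2.png

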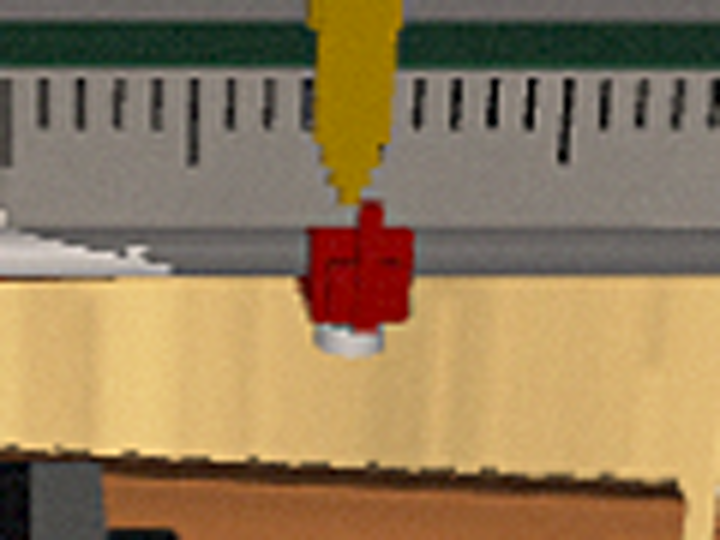

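Seen close, the yellow tip is at crop column 349 and the red finger at 372, at 7.5 px/mm. The gap is about 2.9 mm to the left, which needs a rim stroke of about 16.5 mm.

Request:
drive_tool --turn '[[0, 0, 0], [0, 0, 0], [0, 0, 0], [0, 0, 0], [0, 0, 0]]' --translation '[[0.03, -0.036, 0], [0.06, -0.072, 0.01], [0.08, -0.093, 0.045], [0.08, -0.093, 0.09], [0.08, -0.093, 0.11]]' --gripper '[0, 0, 0, 0, 0]'

```text
t: 10.85
eef_pos: [0.532, -0.041, 0.2067]
ee_rot: [[-0.978, -0.21, -0.006], [-0.21, 0.978, 0.002], [0.005, 0.003, -1.0]]
wrist_force: [-1.1, -0.1, 0.5]
opening: 0.0002
gripper_force: 0.0
```

Request:
drive_tool --turn '[[0, 0, 0], [0, 0, 0]]' --translation '[[0, 0, 0], [0, 0, 0]]' --gripper '[0, 0]'

```text
t: 11.05
eef_pos: [0.5354, -0.0406, 0.2116]
ee_rot: [[-0.977, -0.212, 0.001], [-0.212, 0.977, -0.0], [-0.0, -0.0, -1.0]]
wrist_force: [-0.7, 0.4, 0.6]
opening: 0.0001
gripper_force: 0.0
```

Request:
drive_tool --turn '[[0, 0, 0], [0, 0, 0], [0, 0, 0], [0, 0, 0], [0, 0, 0]]' --translation '[[0, 0, 0.005], [0, 0, 0.008], [0, 0, 0.009], [0, 0, 0.01], [0, 0, 0.01]]' --gripper '[0, 0, 0, 0, 0]'

```text
t: 11.55
eef_pos: [0.5362, -0.0403, 0.2029]
ee_rot: [[-0.977, -0.213, 0.001], [-0.213, 0.977, -0.0], [-0.001, -0.001, -1.0]]
wrist_force: [-2.4, 1.2, 5.1]
opening: 0.0
gripper_force: 2.9
```

Request:
drive_tool --turn '[[0, 0, 0], [0, 0, 0], [0, 0, 0], [0, 0, 0], [0, 0, 0]]' --translation '[[0, 0.004, 0.0005], [0, 0.009, 0.0005], [0, 0.014, 0.0005], [0, 0.0165, 0.0005], [0, 0.0165, 0.0005]]' --gripper '[0, 0, 0, 0, 0]'

```text
t: 12.05
eef_pos: [0.5328, -0.0245, 0.2027]
ee_rot: [[-0.977, -0.213, 0.002], [-0.213, 0.977, -0.002], [-0.002, -0.002, -1.0]]
wrist_force: [-2.1, -0.6, 6.6]
opening: -0.0001
gripper_force: 3.3
```

Request:
drive_tool --turn '[[0, 0, 0], [0, 0, 0], [0, 0, 0], [0, 0, 0], [0, 0, 0]]' --translation '[[0, 0, -0.04], [0, 0, -0.08], [-0.025, 0.025, -0.11], [-0.055, 0.055, -0.12], [-0.08, 0.075, -0.12]]' --gripper '[0, 0, 0, 0, 0]'

```text
t: 12.55
eef_pos: [0.5963, 0.0677, 0.3244]
ee_rot: [[-0.977, -0.213, 0.007], [-0.213, 0.977, -0.0], [-0.007, -0.001, -1.0]]
wrist_force: [1.2, -1.0, 0.0]
opening: 0.0002
gripper_force: 0.0
```

Request:
drive_tool --turn '[[0, 0, 0], [0, 0, 0]]' --translation '[[0, 0, 0], [0, 0, 0]]' --gripper '[0, 0]'

```text
t: 12.75
eef_pos: [0.5943, 0.0665, 0.3199]
ee_rot: [[-0.977, -0.214, -0.001], [-0.214, 0.977, -0.0], [0.001, -0.0, -1.0]]
wrist_force: [-0.2, -0.3, 0.2]
opening: -0.0
gripper_force: 0.0
```

```bash
python3 w.py w3.png; python3 m.py
```

```text
yel
32 2 [48.3 49.1 48.7]
red
35 9 [47.6 49.3 48.4]
38 62 [41.3 53.6 47.4]
41 38 [41.4 53.7 47.8]
44 65 [40.8 53.9 47.6]
47 49 [41.  54.1 47.7]
50 24 [41.8 54.1 48.2]
339 226Traceback (most recent call last):
  File "m.py", line 2, in <module>
    im,_=viewer.get_image('top'); g=gap('top',im); y,r=g['yel'],g['red']
                                                       ~^^^^^^^
KeyError: 'yel'
```

View pics/w3.png

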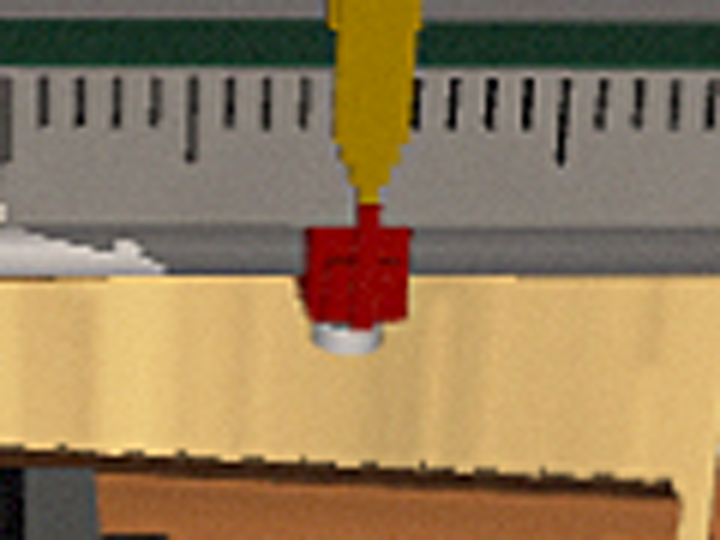

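The yellow tip at crop (369,200) and the red finger at (369,207) now meet end to end. The hand is 120 mm clear, so I'm handing in.

```bash
python3 -c "
from rig import bot
print(bot.sign_off())"
```

```text
the job is handed in; nothing more can be done
None
```

I rolled the wheel in six light strokes until the yellow pointer met the red marker end to end in the last close-up. The hand was clear when I handed the job in; no verdict came back.

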